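# Set up the check-weighing corner

### The job

Get the weighing corner ready: stand the short brass weight in the grey tub and then close the tub with its lid, fully home and flat on the rim (the taller weight would hold the lid up). Set the tall brass weight gently upright in the middle of the balance's pan, and stand the jar upright on the bench midway between the balance's pan and the tub, in line with them. Leave the carton, the spray can and the screwdriver where they are.

Things in the scene. Friction and masses are not known exactly. Their poses are not given: they have to be found in the camera images.
- balance: White digital balance, does not move: housing 165 (x) x 140 (y) x 40 mm high, round steel pan 100 mm in diameter, its flat top 52 mm above the bench. Origin on the bench under the pan's centre; the housing reaches 75 mm to +x, 90 mm to -x (display side, roughly towards the robot), 70 mm to each side. The tub is about 300 mm to its left or right.
- tub: Open square grey plastic parts tub, does not move: 110 x 110 mm outside, 50 mm high, walls and floor 4 mm thick (inside 102 x 102 mm), black fill line 41 mm above the bench; what rises above it keeps the lid from seating. Origin on the bench under its centre, x and y along its sides, z up.
- lid: Loose grey lid, 0.11 kg: plate 114 x 114 x 5 mm; under it a square plug 94 x 94 x 8 mm that enters the tub in any quarter turn, 4 mm play each side; on top a black grip bar 50 mm long (lid's x), 12 thick (y), 28 high, up to 41 mm above the origin. Origin: centre of the plug's underside, z up; it starts lying on the plug. Seated, the origin is 42 mm above the bench.
- short_weight: The low, wide brass weight, about 0.26 kg: disc 46 mm in diameter and 16 mm high, neck 12 mm in diameter, round knob 18 mm in diameter from 20 to 30 mm height. Total height 30 mm. Origin at the centre of its underside, z up.
- tall_weight: The tall, slim brass weight, about 0.37 kg: cylinder 34 mm in diameter and 44 mm high, neck 12 mm, knob 18 mm in diameter from 50 to 62 mm height. Total height 62 mm. Origin at the centre of its underside, z up.
- jar: Closed amber glass jar with a black cap and a paper label, 48 mm in diameter, 70 mm high, about 0.14 kg. Origin at the centre of its underside, z up.
- carton: Bystander: open cardboard box 90 x 130 mm, 55 mm high, loose, on the far side of the bench beyond the gap between balance and tub. Origin at the centre of its underside.
- spray_can: Bystander: white upright can 52 mm in diameter, 130 mm high, loose, to the robot's right. Origin at the centre of its underside.
- screwdriver: Bystander: screwdriver lying loose on the bench at the robot's far left. Origin on the underside, about mid-length, tool along x.
Things that resemble listed ones, but are neither listed nor needed, are in the scene too. What is shaped like the short_weight but turquoise is not meant. What is shaped like the jar but purple is not meant.

How it is judged:
By the outcome, as a careful person would: the job done as asked, in the order asked, and still so for the second after the job is handed in, with the robot touching nothing.
It also fails if it takes over 115 s, if anything falls off the work surface, if the arm or the gripper's body presses on something with over 40 N, if the wrist force passes 120 N, or if a joint passes its speed limit or range.

### The arm

A 7-joint arm with a two-finger parallel gripper is mounted at the origin on the work surface. World frame = base frame: x ahead of the robot, y to its left, z up, the work surface at z = 0. Lengths are in mm, angles in rad, forces in N, time in s.
With the tool pointing down it reaches from about 425 to 1025 mm from the base axis. Payload 9.4 kg.
Tool frame: the origin (TCP) lies between the finger pads; the fingertips stand 22 mm ahead of it and the grasp point (between the pads) lies 3 mm ahead of it; z points along the fingers, y is the line along which they close (so a half turn about z gives the same grasp; the last joint's range is limited). The gripper opens to 85 mm and grips with 20 to 120 N. Pads are 22 mm wide; open, the fingers measure 114 mm over their backs; the gripper's body (76 mm by 85 mm) begins 54 mm behind the grasp point. The pads swing forward as they close: fully open they stand 13 mm farther back than shut.
Start: joints at [-1.201, 0.599, -0.003, 1.599, 0.002, 0.943, -0.08], TCP at [313.262, 653.828, 253.275] pointing down, gripper open.
Joint ranges: [-2.57, 2.57], [-0.35, 1.97], [-1.29, 1.29], [0.11, 2.56], [-1.05, 4.19], [0.11, 1.86], [-2.63, 2.63]. Speed limits (rad/s): [2.22, 2.22, 3.01, 3.01, 3.14, 3.14, 3.14].

### API

Orientations are given as a 3x3 rotation matrix whose columns are the frame's x, y, z axes.
In Python, from workcell import ctrl gives the robot as it stands.
- The arm moves only by the shell command python3 -m jog 'ROWS' [FORCE]. ROWS is text: rows parted by semicolons, each of 7 numbers parted by spaces: the shift along the tool's x, y, z in m, then the turn, a rotation vector about the tool's x, y, z in degrees, then the opening, from -1 (shut) to 1 (fully open). In form: tx ty tz wx wy wz jaw; .... A call has 1 to 12 rows; each row shifts and turns the commanded pose from where the row before left it, along the tool's axes as they then stand; what a row does not reach is not made up. A row lasts 1/10 s, in which the tool goes at most 50 mm and 8.59 degrees, less where a joint would pass 70% of its speed; a pose out of reach is approached as far as the arm can. A call is refused whole if a number of a shift passes 0.05 or a number of a turn 8.59, either way. A call with a gripper value outside its range is refused whole. The fingers move at their own pace and stop on an object; FORCE is the grip in N (left out, the last holds). Time passes only in rows, so rows that do not move let the fingers close. It gives the time, the measured TCP pose, the force, the opening and the grip force at its end, in the units of the state.
- ctrl.get_obs(): the state, without advancing time (a new reading comes with each control period).
- ctrl.camera(name): name is "side" or "top" or "wrist"; returns the picture (384x512x3 uint8, red, green, blue); there is no depth.
- ctrl.calibration(name): a dict with "K" (3x3 intrinsics, pixels), "origin" and "attitude" of the camera in the world. Camera axes: x right, y up, looking along -z (the intrinsics and any distortion apply to the point x, -y, -z); pixel columns grow to the right and rows downward; lengths in mm; the calibration is good to about 2 mm. A picture is of the moment at which its call begins: read the wrist's pose just before it. calibration takes no time and is no camera call; for the wrist camera it gives the pose at the moment of the call.
- ctrl.job_done(): hands the job in; it is judged then, once.
The state is a dict: "clock": time; "joints": joint angles; "joint_velocities": joint speeds; "joint_torque": joint torques, N m; "ee_pos": TCP position; "orientation": TCP orientation; "wrist_force": force on the tool from outside, world axes, zero at the start; "wrist_torque": the same for the moment, N m; "grip_width": opening from 0.0 (shut) to 1.0 (fully open); "finger_force": force on a finger pad.
Only numpy, scipy, OpenCV 4.12 (cv2) and the standard library are available. Lean on these libraries where they do the work, as an engineer would, in place of code of your own. Each camera call takes 0.05 s, during which the arm holds its last target. There are 200 camera calls.

## Working session

There is one attempt and no reset: what is moved stays moved. The work goes in short steps, Python scripts to look and compute and a shell command to move; the robot and the scene stay as the last step left them, time stands still between calls to the robot, and variables do not carry over. Pictures are saved under pics/ and viewed, at most 14 in all, crops included, and the job is handed in when it is done.

```bash
mkdir -p pics; ls; python3 - <<'E'
from workcell import ctrl
import cv2,numpy as np
for n in("top","side"):
    im=ctrl.camera(n); cv2.imwrite(f"pics/{n}0.png",im[...,::-1])
    c=ctrl.calibration(n); print(n,{k:np.round(v,3).tolist() if not isinstance(v,str) else v for k,v in c.items()})
o=ctrl.get_obs(); print(o['clock'],np.round(o['orientation'],3).tolist(),o['ee_pos'],o['grip_width'])
E
```

```text
pics
top {'K': [[486.256, 0.0, 251.826], [0.0, 486.256, 189.596], [0.0, 0.0, 1.0]], 'origin': [438.305, 49.133, 1425.862], 'attitude': [[0.017, 0.995, -0.099], [-1.0, 0.018, 0.01], [0.012, 0.099, 0.995]]}
side {'K': [[435.833, 0.0, 259.04], [0.0, 435.833, 181.292], [0.0, 0.0, 1.0]], 'origin': [423.317, -1103.401, 893.915], 'attitude': [[0.992, 0.055, -0.114], [-0.125, 0.592, -0.796], [0.024, 0.804, 0.594]]}
0.1 [[-0.902, 0.432, -0.001], [0.432, 0.902, -0.001], [-0.0, -0.001, -1.0]] [313.10019124 653.48392294 252.47946221] 1.000153176663309
```

View pics/top0.png

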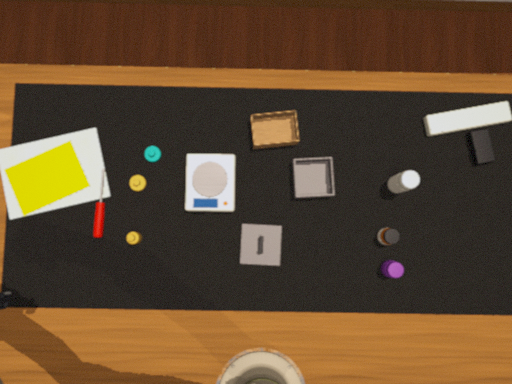

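View pics/side0.png

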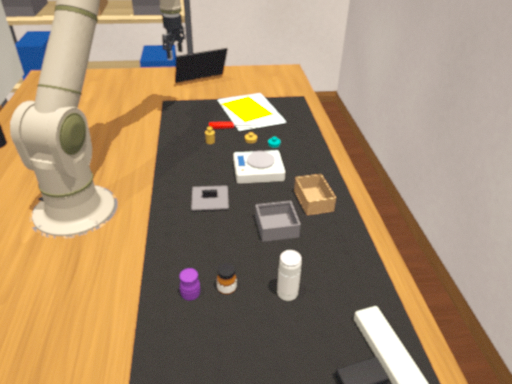

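The top view shows these candidates:
- **Short weight:** brass at (138,183). The turquoise one at (152,154) is a decoy, and the slim brass one at (133,238) is the tall weight.
- **Jar:** amber with a dark cap at (389,236). The purple one at (393,269) is a decoy.
- **Fixed and other parts:** balance pan at (210,180), tub at (313,178), lid at (261,245).

The side view agrees: brass at (251,138), turquoise at (274,142), tall at (210,135), jar at (227,281), purple at (190,284).

```bash
cat > h.py <<'E'
import numpy as np, cv2
from workcell import ctrl
def cal(n):
    c=ctrl.calibration(n); return np.array(c['K']),np.array(c['origin']),np.array(c['attitude'])
def ray(c,u,v,z):
    K,o,R=c; d=R@(np.diag([1,-1,-1])@np.linalg.solve(K,[u,v,1.])); return o+d*(z-o[2])/d[2]
def proj(c,P):
    K,o,R=c; q=(np.atleast_2d(P)-o)@R*[1,-1,-1]; q=q@K.T; return q[:,:2]/q[:,2:]
def blobs(im,lo,hi,amin=20):
    m=cv2.inRange(cv2.cvtColor(im,cv2.COLOR_RGB2HSV),lo,hi)
    n,l,s,c=cv2.connectedComponentsWithStats(m)
    return [(s[i],c[i],l==i) for i in range(1,n) if s[i,4]>=amin]
E
python3 - <<'E'
from h import *
im=cv2.imread('pics/top0.png')[...,::-1].copy(); c=cal('top')
for nm,u,v,z in [('short',138,183,20),('tall',133,238,40),('jar',389,236,70),('pan',210,180,52),('tub',313.5,178,50),('lid',261,245,13),('carton',275,129,50),('can',408,181,130),('purple',393,269,70),('turq',152,154,20)]:
    print(nm,ray(c,u,v,z).round(0))
a=cv2.resize(im[130:260,110:360],None,fx=3.2,fy=3.2,interpolation=cv2.INTER_CUBIC)
b=cv2.resize(im[215:290,360:430],None,fx=2.4,fy=2.4,interpolation=cv2.INTER_CUBIC)
o=np.zeros((600,800,3),np.uint8);o[:a.shape[0],:a.shape[1]]=a;o[418:418+b.shape[0],:b.shape[1]]=b[:182]
cv2.imwrite('pics/crop.png',o[...,::-1])
for s,ct,_ in blobs(im,(15,100,60),(35,255,255)): print(s,ct.round(1))
E
```

```text
short [591. 365.  20.]
tall [432. 368.  40.]
jar [ 450. -349.   70.]
pan [600. 154.  52.]
tub [ 611. -141.   50.]
lid [418.   5.  13.]
carton [751. -29.  50.]
can [ 598. -385.  130.]
purple [ 359. -359.   70.]
turq [677. 328.  20.]
[229   0  11   6  21] [233.2   2.4]
[285   0  12   4  22] [290.2   1.4]
[297   0  11   6  23] [301.7   2.2]
[308   1  10   6  20] [311.8   4.5]
[342   0  14   8  30] [348.    4.7]
[393   1   9   8  20] [397.    5.5]
[403   0  10  10  28] [406.4   3. ]
[460   1  14   9  33] [466.7   4.7]
[481   4  11   8  24] [485.4   7.6]
[    0    63   512    85 10173] [235.9  80.8]
[ 250  109   50   40 1494] [274.3 128.8]
[   5  141   84   76 3551] [ 46.5 177.7]
[128 174  19  18 271] [137.2 182.5]
[  0 177   7 107 382] [  1.7 226.1]
[125 231  18  14 195] [133.3 237.5]
[    0   307   512    77 31544] [267.2 344.5]
[ 82 366  18  18  74] [ 91.1 374.2]
[101 373  10  11  36] [105.3 378.2]
[108 374  21  10  68] [116.6 379.3]
[ 81 378  10   6  23] [ 85.1 380.8]
```

View pics/crop.png

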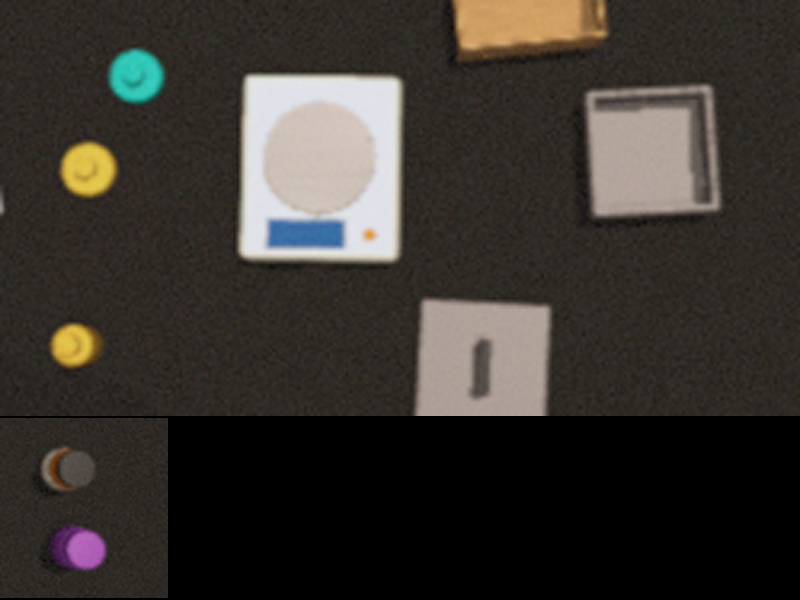

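The crop confirms the choice: brass short weight at crop (88,169), with turquoise at (136,76); amber jar with black cap at (70,468), above the purple one. Moving above the short weight.

```bash
python3 -m jog '-.0376 -.0138 0 0 0 0 1;-.0376 -.0138 0 0 0 0 1;-.0376 -.0138 0 0 0 0 1;-.0376 -.0138 0 0 0 0 1;-.0376 -.0138 0 0 0 0 1;-.0376 -.0138 0 0 0 0 1;-.0376 -.0138 0 0 0 0 1;-.0376 -.0138 0 0 0 0 1;-.0376 -.0138 0 0 0 0 1;-.0376 -.0138 0 0 0 0 1'; python3 -m jog '0 0 0 0 0 -8.55 1;0 0 0 0 0 -8.55 1;0 0 0 0 0 -8.5 1;0 0 0 0 0 0 1;0 0 0 0 0 0 1'
python3 - <<'E'
from h import *
c=cal('wrist');im=ctrl.camera('wrist');cv2.imwrite('pics/w1.png',im[...,::-1])
o=ctrl.get_obs();print(o['clock'],o['ee_pos'].round(1),o['orientation'].round(3).tolist(),c[0].round(1).tolist(),c[1].round(1),c[2].round(3).tolist())
print(proj(c,[[592,366,16],[592,366,0]]))
for s,ct,_ in blobs(im,(15,100,60),(35,255,255)): print(s,ct.round(1),ray(c,*ct,16).round(1))
E
```

```text
clock: 1.1
ee_pos: [593.5, 365.5, 252.9]
orientation: [[-0.902, 0.432, -0.001], [0.432, 0.902, -0.0], [0.0, -0.001, -1.0]]
wrist_force: [0.7, 0.1, -0.8]
grip_width: 1.0
finger_force: 0.0
clock: 1.6
ee_pos: [592.7, 366.7, 253.0]
orientation: [[-1.0, 0.004, -0.001], [0.004, 1.0, -0.0], [0.001, -0.0, -1.0]]
wrist_force: [0.4, -0.5, 0.1]
grip_width: 1.004
finger_force: 0.0
1.65 [592.7 366.8 253. ] [[-1.0, 0.004, -0.0], [0.004, 1.0, -0.0], [0.0, -0.0, -1.0]] [[314.0, 0.0, 254.9], [0.0, 314.0, 192.1], [0.0, 0.0, 1.0]] [509.2 367.  371.9] [[0.005, -0.945, -0.327], [1.0, 0.004, 0.002], [-0.0, -0.327, 0.945]]
[[254.39148776 159.31864745]
 [254.41351374 156.29335013]]
[239   0  38  28 803] [257.3  11.4] [440.9 369.7  16. ]
[  375    88   137   161 14064] [452.2 170.5] [606.5 597.6  16. ]
[ 237  140   40   41 1294] [256.7 160.2] [593.  368.7  16. ]
[  0 241  27  80 688] [  8.8 285.5] [762.8  36.7  16. ]
```

View pics/w1.png

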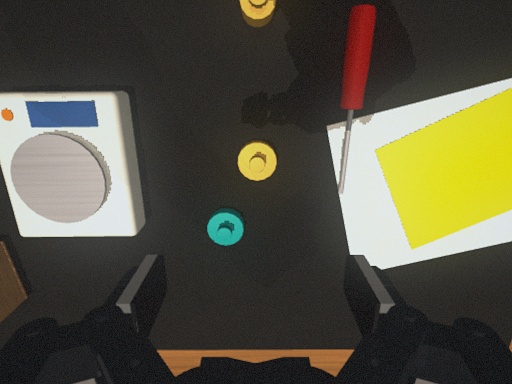

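The wrist view shows the brass short weight at (257,160) and turquoise at (225,228). The finger pads are clear of both. Descending and gripping.

```bash
python3 -m jog '0 .001 .045 0 0 0 1;0 0 .045 0 0 0 1;0 0 .045 0 0 0 1;0 0 .04 0 0 0 1;0 0 .03 0 0 0 1;0 0 .016 0 0 0 1;0 0 .01 0 0 0 1;0 0 0 0 0 0 1' 40; python3 -m jog '0 0 0 0 0 0 -.2;0 0 0 0 0 0 -.2;0 0 0 0 0 0 -.2;0 0 0 0 0 0 -.2;0 0 0 0 0 0 -.2;0 0 0 0 0 0 -.2' 40
```

```text
clock: 2.45
ee_pos: [592.5, 368.0, 21.8]
orientation: [[-1.0, 0.001, -0.001], [0.001, 1.0, -0.001], [0.001, -0.001, -1.0]]
wrist_force: [-0.1, 0.5, 0.7]
grip_width: 1.002
finger_force: 0.0
clock: 3.05
ee_pos: [593.5, 368.3, 24.0]
orientation: [[-1.0, 0.0, 0.002], [0.0, 1.0, 0.001], [-0.002, 0.001, -1.0]]
wrist_force: [-1.1, -1.0, 6.1]
grip_width: 0.511
finger_force: 39.9
```

```bash
python3 -m jog '0 0 -.005 0 0 0 -.2;0 0 -.02 0 0 0 -.2;0 0 -.04 0 0 0 -.2;0 0 -.04 0 0 0 -.2;0 0 -.04 0 0 0 -.2;0 0 -.04 0 0 0 -.2;0 0 -.04 0 0 0 -.2;0 0 0 0 0 0 -.2'; python3 -m jog '0 -.046 0 0 0 0 -.2;0 -.046 0 0 0 0 -.2;0 -.046 0 0 0 0 -.2;0 -.046 0 0 0 0 -.2;0 -.046 0 0 0 0 -.2;0 -.046 0 0 0 0 -.2;0 -.046 0 0 0 0 -.2;0 -.046 0 0 0 0 -.2;0 -.046 0 0 0 0 -.2;-.018 -.046 0 0 0 0 -.2;0 -.046 0 0 0 0 -.2;0 0 0 0 0 0 -.2'
python3 - <<'E'
from h import *
c=cal('wrist');im=ctrl.camera('wrist');cv2.imwrite('pics/w2.png',im[...,::-1])
np.savez('w2.npz',K=c[0],o=c[1],R=c[2])
print(ctrl.get_obs()['ee_pos'],proj(c,[[611,-141,50]]))
E
```

```text
clock: 3.85
ee_pos: [594.8, 369.2, 254.2]
orientation: [[-1.0, 0.0, 0.008], [0.001, 1.0, 0.006], [-0.008, 0.006, -1.0]]
wrist_force: [0.6, 0.7, -3.0]
grip_width: 0.504
finger_force: 41.7
clock: 5.05
ee_pos: [609.3, -146.9, 246.5]
orientation: [[-1.0, 0.01, -0.002], [0.01, 1.0, -0.004], [0.001, -0.004, -1.0]]
wrist_force: [-0.8, 0.6, -1.9]
grip_width: 0.508
finger_force: 41.7
[ 609.45354389 -142.69762726  246.50461803] [[261.43247658 170.59337517]]
```

View pics/w2.png

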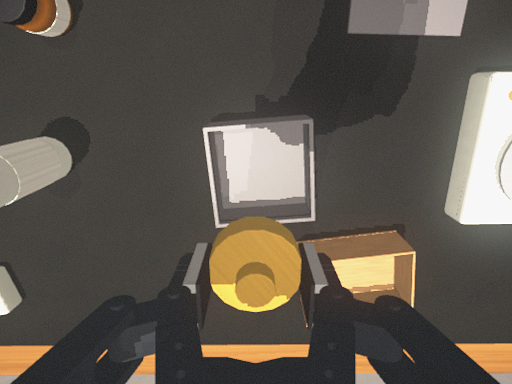

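```bash
python3 - <<'E'
from h import *
z=np.load('w2.npz');c0=(z['K'],z['o'],z['R'])
c=cal('wrist');im=ctrl.camera('wrist');c2=cal('wrist');cv2.imwrite('pics/w3.png',cv2.resize(im[90:250,180:340],None,fx=3.7,fy=3.7,interpolation=cv2.INTER_CUBIC)[...,::-1])
np.savez('w3.npz',K=c[0],o=c[1],R=c[2]);print(c0[1],c[1],c2[1],ctrl.get_obs()['ee_pos'])
E
```

```text
[ 525.84945333 -145.59990769  365.53493761] [ 526.0481614  -141.93662023  365.5046986 ] [ 526.34117001 -139.3889214   365.5870569 ] [ 609.80105011 -139.59796949  246.59504803]
```

View pics/w3.png

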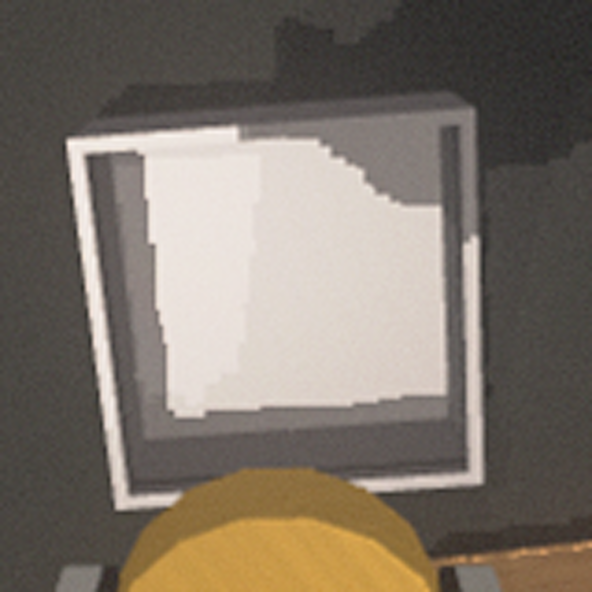

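Tub rim corners in the crop: (66,140), (474,106), (484,484), (116,511). The weight is held level below them.

```bash
python3 - <<'E'
from h import *
z=np.load('w3.npz');c=(z['K'],z['o'],z['R'])
P=[ray(c,(x+.5)/3.7-.5+180,(y+.5)/3.7-.5+90,50) for x,y in [(66,140),(474,106),(484,484),(116,511)]]
P=np.array(P);print(P.round(1),P.mean(0).round(1))
for i in range(4):
    d=P[(i+1)%4]-P[i];print(np.hypot(*d[:2]).round(1),np.degrees(np.arctan2(d[1],d[0])).round(1))
t=cal('top');u=lambda x,y,zz:ray(t,(x+.5)/3.2-.5+110,(y+.5)/3.2-.5+130,zz).round(1)
T=[u(*p,50) for p in [(585,92),(711,86),(719,210),(592,217)]];print('tub top',np.array(T),np.mean(T,0))
print('pan',u(320,157,52)); L=[u(*p,40) for p in [(244,75),(401,77),(400,261),(241,259)]];print(np.array(L))
B=cal('wrist');o=ctrl.get_obs();print(o['ee_pos'].round(1),o['orientation'].round(3).tolist())
E
```

```text
[[ 566.5 -199.7   50. ]
 [ 558.3  -90.7   50. ]
 [ 668.   -82.5   50. ]
 [ 676.1 -192.1   50. ]] [ 617.2 -141.2   50. ]
109.3 94.3
110.0 4.3
109.9 -85.8
109.9 -176.0
tub top [[ 666.7  -80.1   50. ]
 [ 674.3 -193.1   50. ]
 [ 562.8 -200.3   50. ]
 [ 554.6  -87.3   50. ]] [ 614.6 -140.2   50. ]
pan [603.6 155.2  52. ]
[[678.1 226.4  40. ]
 [678.9  85.1  40. ]
 [513.   82.6  40. ]
 [512.4 224.   40. ]]
[ 609.8 -139.6  246.6] [[-1.0, 0.003, -0.001], [0.003, 1.0, 0.0], [0.001, 0.0, -1.0]]
```

```bash
python3 -m jog '-.006 -.0015 .04 0 0 0 -.2;0 0 .04 0 0 0 -.2;0 0 .04 0 0 0 -.2;0 0 .03 0 0 0 -.2;0 0 .02 0 0 0 -.2;0 0 0 0 0 0 -.2;0 0 .018 0 0 0 -.2;0 0 .014 0 0 0 -.2;0 0 .007 0 0 0 -.2;0 0 .004 0 0 0 -.2;0 0 .003 0 0 0 -.2;0 0 0 0 0 0 -.2'
```

```text
clock: 6.35
ee_pos: [616.8, -139.6, 31.4]
orientation: [[-1.0, -0.0, 0.0], [-0.0, 1.0, -0.0], [-0.0, -0.0, -1.0]]
wrist_force: [-0.1, -0.2, -2.9]
grip_width: 0.505
finger_force: 41.8
```

```bash
python3 -m jog '0 -.001 .001 0 0 0 -.2;0 0 .001 0 0 0 -.2;0 0 0.001 0 0 0 -.2;0 0 0 0 0 0 -.2'; python3 -m jog '0 0 0 0 0 0 .15;0 0 0 0 0 0 .35;0 0 0 0 0 0 .35;0 0 0 0 0 0 .35'; python3 -m jog '0 0 -.01 0 0 0 .35;0 0 -.02 0 0 0 .35;0 0 -.04 0 0 0 .35;0 0 -.04 0 0 0 .35;0 0 -.04 0 0 0 .35;0 0 -.04 0 0 0 .35;0 0 0 0 0 0 .35;0 0 0 0 0 0 .35'
python3 - <<'E'
from h import *
c=cal('wrist');im=ctrl.camera('wrist')
for s,ct,_ in blobs(im,(15,100,60),(35,255,255),100): print(s,ct.round(1),ray(c,*ct,20).round(1))
E
```

```text
clock: 6.75
ee_pos: [616.7, -140.6, 28.3]
orientation: [[-1.0, 0.0, 0.0], [0.0, 1.0, -0.0], [-0.0, -0.0, -1.0]]
wrist_force: [0.3, -0.3, -2.5]
grip_width: 0.506
finger_force: 41.8
clock: 7.15
ee_pos: [616.9, -140.6, 28.5]
orientation: [[-1.0, -0.0, 0.0], [-0.0, 1.0, -0.0], [-0.0, -0.0, -1.0]]
wrist_force: [0.0, -0.5, 0.1]
grip_width: 0.677
finger_force: 0.0
clock: 7.95
ee_pos: [617.0, -140.7, 220.0]
orientation: [[-1.0, 0.0, 0.003], [0.0, 1.0, -0.001], [-0.003, -0.001, -1.0]]
wrist_force: [0.2, 0.4, -1.1]
grip_width: 0.676
finger_force: 0.0
[ 235  145   42   44 1448] [255.4 166.2] [ 615.6 -140.3   20. ]
[377 234  32  21 142] [392.7 243.7] [706.7  16.2  20. ]
[327 238  35  18 124] [342.9 247.5] [711.6 -40.1  20. ]
[ 292  245   35   93 1005] [306.3 296.1] [778.4 -78.4  20. ]
[344 251  77  57 751] [391.  276.1] [749.9  20.5  20. ]
[  0 355  29  21 359] [ 10.2 362.2] [ 883.4 -465.6   20. ]
[191 354 128  14 499] [252.8 357.6] [ 875.3 -143.7   20. ]
[481 355  31  18 374] [499.9 361.9] [882.8 183.6  20. ]
[111 359  32  25 542] [129.  372.5] [ 901.4 -310.3   20. ]
[367 359  33  25 575] [380.6 373.1] [902.4  28.2  20. ]
```

Short weight is standing in the tub at (616,-140). Next is a view of the lid.

```bash
python3 -m jog '.03 .0243 0 0 0 0 .35;.03 .0243 0 0 0 0 .35;.03 .0243 0 0 0 0 .35;.03 .0243 0 0 0 0 .35;.03 .0243 0 0 0 0 .35;.027 .0243 0 0 0 0 .35;0 0 0 0 0 0 0;0 0 0 0 0 0 0;0 0 0 0 0 0 0;0 0 0 0 0 0 0'
python3 - <<'E'
from h import *
c=cal('wrist');im=ctrl.camera('wrist');p=proj(c,[[418,5,13]])[0];print(p,ctrl.get_obs()['ee_pos'])
u0,v0=np.clip(p-80,0,[352,224]).astype(int)
np.savez('w4.npz',K=c[0],o=c[1],R=c[2],uv=(u0,v0));cv2.imwrite('pics/w4.png',cv2.resize(im[v0:v0+160,u0:u0+160],None,fx=3.7,fy=3.7,interpolation=cv2.INTER_CUBIC)[...,::-1])
E
```

```text
clock: 9.0
ee_pos: [440.4, 4.5, 217.9]
orientation: [[-1.0, 0.001, -0.0], [0.001, 1.0, -0.0], [0.0, -0.0, -1.0]]
wrist_force: [-0.4, -0.9, -0.5]
grip_width: 0.498
finger_force: 0.0
[255.35383429 145.82984665] [440.30175679   4.56916333 217.94334621]
```

View pics/w4.png

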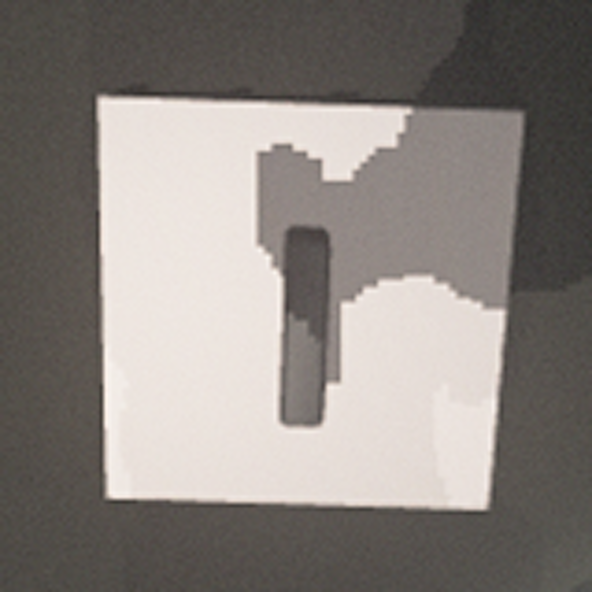

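Lid plate corners in the crop: (98,97), (525,111), (489,510), (106,498). The black bar runs from (307,228) to (302,427), along x.

```bash
python3 - <<'E'
from h import *
z=np.load('w4.npz');c=(z['K'],z['o'],z['R']);u0,v0=z['uv']
f=lambda x,y,zz:ray(c,(x+.5)/3.7-.5+u0,(y+.5)/3.7-.5+v0,zz)
P=np.array([f(x,y,13) for x,y in [(98,97),(525,111),(489,510),(106,498)]]);print(P.round(1),P.mean(0).round(1))
for i in range(4):
    d=P[(i+1)%4]-P[i];print(np.hypot(*d[:2]).round(1),np.degrees(np.arctan2(d[1],d[0])).round(1))
print('bar',f(307,235,41),f(302,425,41))
E
```

```text
[[363.6 -48.2  13. ]
 [367.3  65.3  13. ]
 [481.   61.7  13. ]
 [477.  -52.3  13. ]] [422.2   6.6  13. ]
113.6 88.1
113.8 -1.8
114.1 -92.0
113.5 177.9
bar [396.13612717   7.08779722  41.        ] [446.0428879   5.8215903  41.       ]
```

```bash
python3 -m jog '.0133 .0018 .03 0 0 1.9 -.2;0 0 .035 0 0 0 -.2;0 0 .035 0 0 0 -.2;0 0 .03 0 0 0 -.2;0 0 .02 0 0 0 -.2;0 0 .014 0 0 0 -.2;0 0 .01 0 0 0 -.2;0 0 .005 0 0 0 -.2;0 0 0 0 0 0 -.2;0 0 0 0 0 0 -.2'; python3 -m jog '0 0 0 0 0 0 -1;0 0 0 0 0 0 -1;0 0 0 0 0 0 -1;0 0 0 0 0 0 -1;0 0 0 0 0 0 -1;0 0 0 0 0 0 -1' 60
```

```text
clock: 10.05
ee_pos: [426.5, 5.4, 49.3]
orientation: [[-0.999, 0.034, -0.004], [0.034, 0.999, -0.004], [0.004, -0.004, -1.0]]
wrist_force: [0.6, -0.2, 0.2]
grip_width: 0.4
finger_force: 0.0
clock: 10.65
ee_pos: [426.5, 5.8, 50.0]
orientation: [[-0.999, 0.033, -0.002], [0.033, 0.999, -0.004], [0.002, -0.004, -1.0]]
wrist_force: [-1.0, -1.4, 6.5]
grip_width: 0.124
finger_force: 59.3
```

```bash
python3 -m jog '0 0 0 0 0 0 -.4;0 0 0 0 0 0 -.4;0 0 .005 0 0 0 -.4;0 0 .005 0 0 0 -.4;0 0 0 0 0 0 -.4'; python3 -m jog '0 0 0 0 0 0 -1;0 0 0 0 0 0 -1;0 0 0 0 0 0 -1;0 0 0 0 0 0 -1;0 0 0 0 0 0 -1' 60
```

```text
clock: 11.15
ee_pos: [426.1, 5.9, 39.1]
orientation: [[-0.999, 0.032, -0.004], [0.032, 0.999, -0.004], [0.004, -0.004, -1.0]]
wrist_force: [0.0, -1.2, 0.1]
grip_width: 0.297
finger_force: 0.0
clock: 11.65
ee_pos: [426.1, 5.8, 39.7]
orientation: [[-0.999, 0.033, -0.003], [0.033, 0.999, -0.004], [0.003, -0.004, -1.0]]
wrist_force: [-1.1, 0.3, 3.6]
grip_width: 0.127
finger_force: 58.9
```

```bash
python3 -m jog '0 0 -.01 0 0 0 -1;0 0 -.02 0 0 0 -1;0 0 -.03 0 0 0 -1;0 0 -.03 0 0 0 -1;0 0 -.03 0 0 0 -1;0 0 -.02 0 0 -3 -1;0 0 0 0 0 -3.1 -1;0 0 0 0 0 0 -1'; python3 -m jog '-.0305 -.0267 0 0 0 0 -1;-.0305 -.0267 0 0 0 0 -1;-.0305 -.0267 0 0 0 0 -1;-.0305 -.0267 0 0 0 0 -1;-.0305 -.0267 0 0 0 0 -1;-.0305 -.0267 0 0 0 0 -1;0 0 0 0 0 0 -1;0 0 0 0 0 0 -1;0 0 0 0 0 0 -1;0 0 0 0 0 0 -1'
python3 - <<'E'
from h import *
c=cal('wrist');im=ctrl.camera('wrist')
cv2.imwrite('pics/w5.png',im[...,::-1]);im=ctrl.camera('side');cv2.imwrite('pics/s5.png',cv2.resize(im[150:270,200:350],None,fx=4,fy=4)[...,::-1])
E
```

```text
clock: 12.45
ee_pos: [426.8, 5.9, 180.0]
orientation: [[-0.997, -0.073, -0.002], [-0.073, 0.997, -0.004], [0.003, -0.004, -1.0]]
wrist_force: [0.3, -0.8, -0.9]
grip_width: 0.13
finger_force: 58.7
clock: 13.45
ee_pos: [620.1, -139.0, 179.3]
orientation: [[-0.997, -0.075, -0.004], [-0.075, 0.997, -0.004], [0.005, -0.003, -1.0]]
wrist_force: [-0.2, -0.1, -1.9]
grip_width: 0.131
finger_force: 58.7
```

View pics/w5.png

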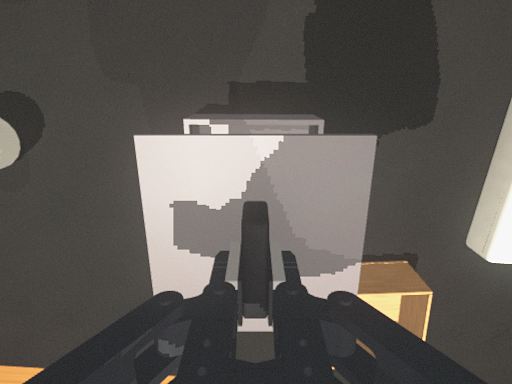

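The lid hangs level and parallel to the tub. The tub edge runs (185,117) to (322,117) and the lid edge (135,135) to (376,135). Shifting about 1.5 mm to -y and lowering.

```bash
python3 -m jog '0 -.0015 .02 0 0 0 -1;0 0 .025 0 0 0 -1;0 0 .02 0 0 0 -1;0 0 .01 0 0 0 -1;0 0 .008 0 0 0 -1;0 0 0 0 0 0 -1;0 0 0 0 0 0 -1'; python3 -m jog '0 0 .003 0 0 0 -1;0 0 .003 0 0 0 -1;0 0 .003 0 0 0 -1;0 0 .003 0 0 0 -1;0 0 .002 0 0 0 -1;0 0 0 0 0 0 -1'
```

```text
clock: 14.25
ee_pos: [621.2, -141.6, 97.1]
orientation: [[-0.997, -0.074, -0.002], [-0.074, 0.997, -0.004], [0.003, -0.004, -1.0]]
wrist_force: [0.6, 0.3, -1.0]
grip_width: 0.123
finger_force: 58.7
clock: 14.85
ee_pos: [620.6, -141.8, 82.1]
orientation: [[-0.997, -0.073, -0.004], [-0.073, 0.997, -0.004], [0.004, -0.003, -1.0]]
wrist_force: [-0.0, -0.9, -1.2]
grip_width: 0.128
finger_force: 58.7
```

```bash
python3 -m jog '0 0 .001 0 0 0 -1;0 0 .0005 0 0 0 -1;0 0 0 0 0 0 -1'; python3 -m jog '0 0 0 0 0 0 -.7;0 0 0 0 0 0 -.4;0 0 0 0 0 0 -.4;0 0 -.01 0 0 0 -.4;0 0 -.03 0 0 0 -.4;0 0 -.04 0 0 0 -.4;0 0 -.04 0 0 0 -.4;0 0 -.04 0 0 0 0;0 0 0 0 0 0 0;0 0 0 0 0 0 0'
python3 - <<'E'
from h import *
im=ctrl.camera('wrist');im2=ctrl.camera('side')
a=cv2.resize(im[80:260,160:360],None,fx=2,fy=2);b=cv2.resize(im2[190:250,240:310],None,fx=5.5,fy=5.5,interpolation=cv2.INTER_CUBIC)
o=np.zeros((400,790,3),np.uint8);o[:360,:400]=a;o[:330,402:402+385]=b;cv2.imwrite('pics/l6.png',o[...,::-1])
E
```

```text
clock: 15.15
ee_pos: [620.8, -141.8, 81.8]
orientation: [[-0.997, -0.073, -0.003], [-0.073, 0.997, -0.004], [0.003, -0.004, -1.0]]
wrist_force: [-2.6, -0.9, 7.0]
grip_width: 0.124
finger_force: 59.9
clock: 16.15
ee_pos: [621.5, -141.4, 242.4]
orientation: [[-0.997, -0.073, -0.001], [-0.073, 0.997, -0.005], [0.001, -0.005, -1.0]]
wrist_force: [0.5, 0.1, 0.2]
grip_width: 0.503
finger_force: 0.0
```

View pics/l6.png

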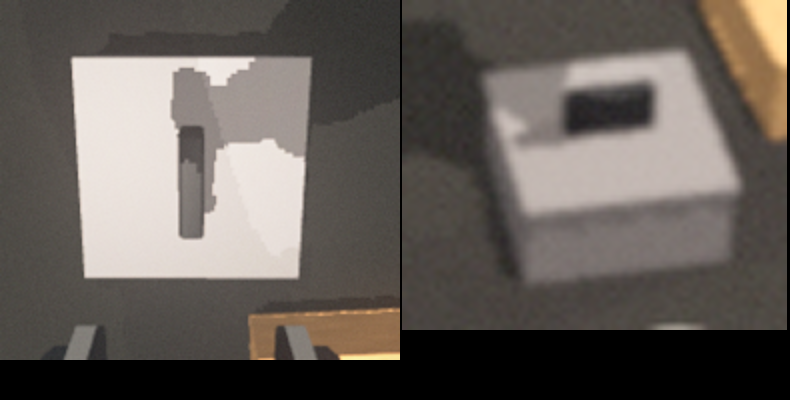

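The lid sits flat and square. In the left panel the plate spans (72,57) to (311,277), and the side view shows an even rim all round. The 7 N contact came exactly at the seated height. Now the tall weight.

```bash
python3 -m jog '.0123 .0434 0 0 0 0 1;.0123 .0434 0 0 0 0 1;.0123 .0434 0 0 0 0 1;.0123 .0434 0 0 0 0 1;.0123 .0434 0 0 0 0 1;.0123 .0434 0 0 0 0 1;.0123 .0434 0 0 0 0 1;.0123 .0434 0 0 0 0 1;.0123 .0434 0 0 0 0 1;.0123 .0434 0 0 0 0 1;.0123 .0434 0 0 0 0 1;.0123 .0434 0 0 0 0 1';python3 -m jog '0 0 0 0 0 4.2 1;0 0 0 0 0 0 1;0 0 0 0 0 0 1;0 0 0 0 0 0 1;0 0 0 0 0 0 1'
python3 - <<'E'
from h import *
c=cal('wrist');im=ctrl.camera('wrist');o=ctrl.get_obs();print(o['ee_pos'])
for s,ct,_ in blobs(im,(12,90,40),(38,255,255),150): print(s,ct.round(1),ray(c,*ct,30).round(1))
p=proj(c,[[432,368,30]])[0];print(p);u0,v0=np.clip(p-50,0,[412,284]).astype(int);print(u0,v0)
cv2.imwrite('pics/w7.png',cv2.resize(im[v0:v0+100,u0:u0+100],None,fx=5,fy=5,interpolation=cv2.INTER_CUBIC)[...,::-1])
t=cal('top');print(proj(c,[[431,368,62],[431,368,44],[431,368,0]]))
E
```

```text
clock: 17.45
ee_pos: [434.6, 368.4, 238.3]
orientation: [[-0.997, -0.074, -0.005], [-0.074, 0.997, -0.005], [0.006, -0.005, -1.0]]
wrist_force: [0.5, 0.5, 0.5]
grip_width: 0.999
finger_force: 0.0
clock: 17.95
ee_pos: [436.4, 366.1, 239.3]
orientation: [[-1.0, 0.001, -0.004], [0.001, 1.0, -0.004], [0.004, -0.004, -1.0]]
wrist_force: [0.0, 1.2, -0.1]
grip_width: 0.998
finger_force: 0.0
[436.38725734 366.30230365 239.44720112]
[ 243  144   35   41 1069] [259.2 164.3] [434.1 369.7  30. ]
[ 376  213  136  114 9645] [458.5 274.7] [571.3 611.6  30. ]
[257.53695984 162.34829888]
207 112
[[257.65311336 169.04069229]
 [257.5859824  164.58713492]
 [257.44830282 155.45328774]]
```

View pics/w7.png

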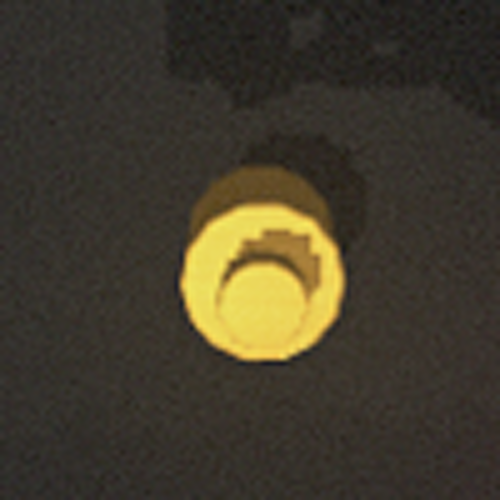

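Tall weight cylinder top is at crop (262,282) and its knob at (262,304). That places it at about (434,369).

```bash
python3 -m jog '.0022 .003 .03 0 0 0 1;0 0 .04 0 0 0 1;0 0 .04 0 0 0 1;0 0 .035 0 0 0 1;0 0 .03 0 0 0 1;0 0 .02 0 0 0 1;0 0 .014 0 0 0 1;0 0 0 0 0 0 1;0 0 0 0 0 0 1'; python3 -m jog '0 0 0 0 0 0 -.5;0 0 0 0 0 0 -.5;0 0 0 0 0 0 -.5;0 0 0 0 0 0 -.5;0 0 0 0 0 0 -.5;0 0 0 0 0 0 -.5;0 0 0 0 0 0 -.5' 40
```

```text
clock: 18.9
ee_pos: [433.2, 369.6, 31.1]
orientation: [[-1.0, -0.0, -0.003], [-0.0, 1.0, -0.004], [0.003, -0.004, -1.0]]
wrist_force: [-0.1, 0.6, 0.7]
grip_width: 0.999
finger_force: 0.0
clock: 19.6
ee_pos: [433.3, 369.7, 31.3]
orientation: [[-1.0, -0.0, -0.002], [-0.0, 1.0, -0.003], [0.002, -0.003, -1.0]]
wrist_force: [0.0, -0.6, 6.0]
grip_width: 0.37
finger_force: 39.2
```

```bash
python3 -m jog '0 0 -.005 0 0 0 -.5;0 0 -.02 0 0 0 -.5;0 0 -.04 0 0 0 -.5;0 0 -.04 0 0 0 -.5;0 0 -.04 0 0 0 -.5;0 0 -.035 0 0 0 -.5;0 0 -.02 0 0 0 -.5';python3 -m jog '-.0283 -.0358 0 0 0 0 -.5;-.0283 -.0358 0 0 0 0 -.5;-.0283 -.0358 0 0 0 0 -.5;-.0283 -.0358 0 0 0 0 -.5;-.0283 -.0358 0 0 0 0 -.5;-.0283 -.0358 0 0 0 0 -.5;0 0 0 0 0 0 -.5;0 0 0 0 0 0 -.5;0 0 0 0 0 0 -.5;0 0 0 0 0 0 -.5;0 0 0 0 0 0 -.5'
python3 - <<'E'
from h import *
c=cal('wrist');im=ctrl.camera('wrist');o=ctrl.get_obs();print(o['ee_pos'].round(1))
np.savez('w8.npz',K=c[0],o=c[1],R=c[2]);cv2.imwrite('pics/w8.png',cv2.resize(im[70:330,120:390],None,fx=2.3,fy=2.3,interpolation=cv2.INTER_CUBIC)[...,::-1])
E
```

```text
clock: 20.3
ee_pos: [433.6, 370.5, 233.5]
orientation: [[-1.0, -0.0, -0.002], [-0.0, 1.0, -0.002], [0.002, -0.002, -1.0]]
wrist_force: [0.9, 0.4, -3.8]
grip_width: 0.372
finger_force: 40.3
clock: 21.4
ee_pos: [602.8, 156.7, 231.1]
orientation: [[-1.0, -0.002, -0.003], [-0.002, 1.0, -0.004], [0.003, -0.004, -1.0]]
wrist_force: [-0.3, 0.3, -2.2]
grip_width: 0.378
finger_force: 40.7
[602.9 156.5 231.1]
```

View pics/w8.png

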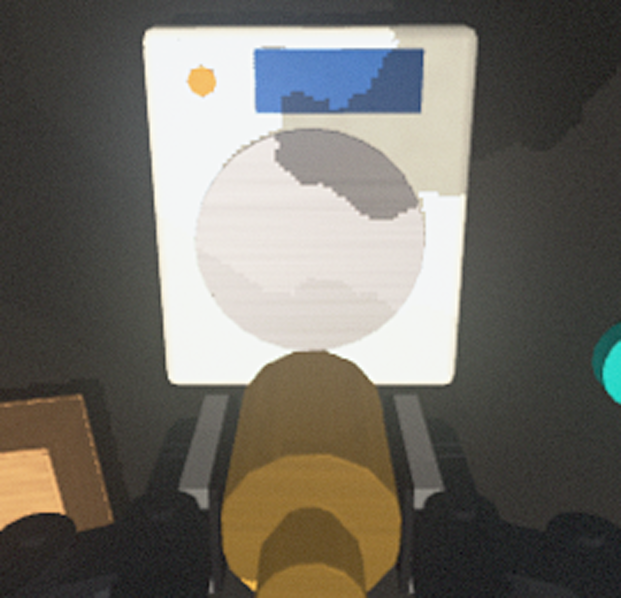

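Pan spans x 195–426, y 129–349 in the crop, centre (310,239). The weight hangs straight between the pads at column 312.

```bash
python3 - <<'E'
from h import *
z=np.load('w8.npz');c=(z['K'],z['o'],z['R'])
f=lambda x,y,zz:ray(c,(x+.5)/2.3-.5+120,(y+.5)/2.3-.5+70,zz)
for p in[(310.5,239),(195,240),(426,240),(311,129),(311,349)]: print(f(*p,52).round(1))
for p in [(311.5,520)]: print('wt',f(*p,231-31.3+44).round(1))
g=lambda P:(proj(c,P)-[120,70]+.5)*2.3-.5
print(g([[603.8,156.5,243.7],[603.8,156.5,261.7],[620.8,156.5,243.7],[586.8,156.5,243.7],[586.8,156.5,199.7]]))
o=ctrl.get_obs();print(o['ee_pos'].round(1),o['orientation'].round(3).tolist())
E
```

```text
[602.5 155.8  52. ]
[603.1 106.4  52. ]
[602.8 205.3  52. ]
[556.1 156.   52. ]
[653.9 156.2  52. ]
wt [600.4 156.8 243.7]
[[309.67380899 536.17680036]
 [309.05315081 613.14033237]
 [309.53677775 612.59189155]
 [309.82315957 452.89185963]
 [310.81153081 346.74607537]]
[602.9 156.5 231.1] [[-1.0, -0.002, -0.003], [-0.002, 1.0, -0.004], [0.003, -0.004, -1.0]]
```

```bash
python3 -m jog '0 -.0014 .03 0 0 0 -.5;0 0 .04 0 0 0 -.5;0 0 .035 0 0 0 -.5;0 0 .02 0 0 0 -.5;0 0 .01 0 0 0 -.5;0 0 .006 0 0 0 -.5;0 0 0 0 0 0 -.5;0 0 0 0 0 0 -.5'
```

```text
clock: 22.25
ee_pos: [603.5, 154.0, 90.9]
orientation: [[-1.0, -0.0, -0.002], [-0.0, 1.0, -0.003], [0.002, -0.003, -1.0]]
wrist_force: [-0.1, -0.1, -3.4]
grip_width: 0.374
finger_force: 40.7
```

```bash
python3 -m jog '0 .001 .002 0 0 0 -.5;0 0 .002 0 0 0 -.5;0 0 .0015 0 0 0 -.5;0 0 0 0 0 0 -.5'; python3 -m jog '0 0 .0005 0 0 0 -.5;0 0 .0005 0 0 0 -.5;0 0 .0005 0 0 0 -.5;0 0 0 0 0 0 -.5'
```

```text
clock: 22.65
ee_pos: [602.9, 154.4, 84.3]
orientation: [[-1.0, -0.0, -0.003], [-0.0, 1.0, -0.004], [0.003, -0.004, -1.0]]
wrist_force: [0.8, 0.2, -3.2]
grip_width: 0.371
finger_force: 40.7
clock: 23.05
ee_pos: [603.0, 154.5, 83.4]
orientation: [[-1.0, -0.0, -0.003], [-0.0, 1.0, -0.004], [0.003, -0.004, -1.0]]
wrist_force: [-1.9, -1.8, 3.5]
grip_width: 0.377
finger_force: 41.5
```

Contact is light at 83.4. Releasing and checking.

```bash
python3 -m jog '0 0 0 0 0 0 -.1;0 0 0 0 0 0 .3;0 0 0 0 0 0 .3;0 0 0 0 0 0 .3;0 0 -.02 0 0 0 .3;0 0 -.04 0 0 0 .3;0 0 -.04 0 0 0 .3;0 0 -.04 0 0 0 .3;0 0 -.03 0 0 0 1;0 0 0 0 0 0 1;0 0 0 0 0 0 1;0 0 0 0 0 0 1'
python3 - <<'E'
from h import *
c=cal('wrist');im=ctrl.camera('wrist');o=ctrl.get_obs();print(o['ee_pos'].round(1))
for s,ct,_ in blobs(im,(15,100,60),(35,255,255),300): print(s,ct.round(1))
np.savez('w9.npz',K=c[0],o=c[1],R=c[2]);cv2.imwrite('pics/w9.png',cv2.resize(im[70:270,150:360],None,fx=2.8,fy=2.8,interpolation=cv2.INTER_CUBIC)[...,::-1])
E
```

```text
clock: 24.25
ee_pos: [603.1, 154.7, 251.8]
orientation: [[-1.0, -0.0, -0.005], [-0.0, 1.0, -0.005], [0.005, -0.005, -1.0]]
wrist_force: [-0.0, -0.5, 0.3]
grip_width: 0.999
finger_force: 0.0
[603.  154.7 251.6]
[238 165  36  34 937] [255.5 181.5]
[  41  234  127   92 3928] [ 95.3 272.1]
```

View pics/w9.png

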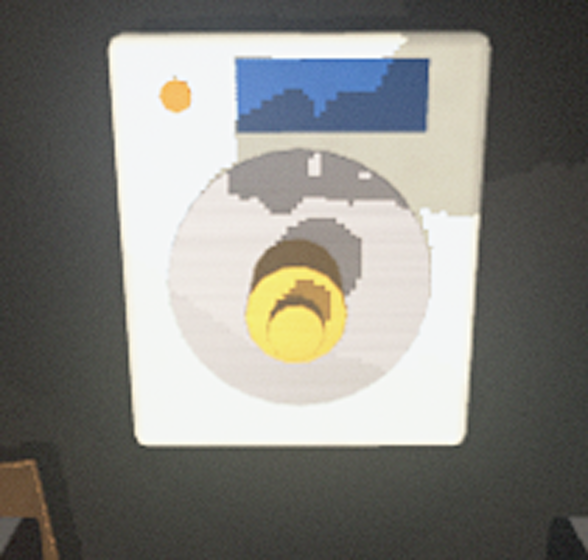

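Weight is upright on the pan. The pan is centred at crop (299,277) and the weight's cylinder top at (295,312). I'll work out the offset, then go for the jar.

```bash
python3 - <<'E'
from h import *
z=np.load('w9.npz');c=(z['K'],z['o'],z['R'])
f=lambda x,y,zz:ray(c,(x+.5)/2.8-.5+150,(y+.5)/2.8-.5+70,zz)
a,b=f(300,148,52),f(300,405,52);l,r=f(167,277,52),f(432,277,52);print('pan',(a+b)/2,(l+r)/2)
print('wt',f(295.5,312,96),f(295.5,333,114))
E
python3 -m jog '.0153 -.0504 0 0 0 0 1' | head -2
python3 -m jog '.0153 -.0425 0 0 0 0 1;.0153 -.0425 0 0 0 0 1;.0153 -.0425 0 0 0 0 1;.0153 -.0425 0 0 0 0 1;.0153 -.0425 0 0 0 0 1;.0153 -.0425 0 0 0 0 1;.0153 -.0425 0 0 0 0 1;.0153 -.0425 0 0 0 0 1;.0153 -.0425 0 0 0 0 1;.0153 -.0425 0 0 0 0 1;0 -.0425 0 0 0 0 1;0 -.0365 0 0 0 0 1'
python3 -m jog '0 0 0 0 0 0 1;0 0 0 0 0 0 1;0 0 0 0 0 0 1;0 0 0 0 0 0 1;0 0 0 0 0 0 1'
python3 - <<'E'
from h import *
c=cal('wrist');im=ctrl.camera('wrist');o=ctrl.get_obs();print(o['ee_pos'].round(1),proj(c,[[450,-349,70]]))
np.savez('w10.npz',K=c[0],o=c[1],R=c[2]);cv2.imwrite('pics/w10.png',cv2.resize(im[60:310,120:390],None,fx=2.2,fy=2.2,interpolation=cv2.INTER_CUBIC)[...,::-1])
E
```

```text
pan [605.02724732 155.76596589  52.        ] [602.80975049 155.5391951   52.        ]
wt [603.17296613 154.23732314  96.        ] [604.4794235  154.30202602 114.        ]
clock: 25.5
ee_pos: [449.2, -351.3, 254.2]
orientation: [[-1.0, 0.001, -0.005], [0.001, 1.0, -0.003], [0.005, -0.003, -1.0]]
wrist_force: [0.7, -0.3, -0.4]
grip_width: 1.002
finger_force: 0.0
clock: 26.0
ee_pos: [450.9, -347.8, 255.4]
orientation: [[-1.0, -0.002, -0.003], [-0.002, 1.0, -0.004], [0.003, -0.004, -1.0]]
wrist_force: [0.4, -0.1, -0.2]
grip_width: 0.999
finger_force: 0.0
[ 450.9 -348.   255.4] [[254.40832225 171.33656406]]out of range
```

View pics/w10.png

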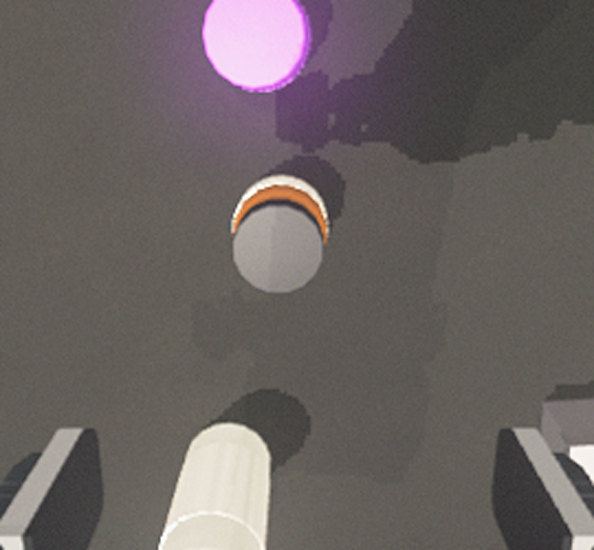

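Jar cap is at crop (278,249), upright. The purple jar (257,40) and the spray can (225,480) are clear of the fingers, which close along y.

```bash
python3 - <<'E'
from h import *
z=np.load('w10.npz');c=(z['K'],z['o'],z['R'])
f=lambda x,y,zz:ray(c,(x+.5)/2.2-.5+120,(y+.5)/2.2-.5+60,zz)
print(f(278,249,70),f(233,249,70),f(323,249,70),ctrl.get_obs()['ee_pos'])
E
```

```text
[ 451.65567558 -357.35188076   70.        ] [ 451.7131906  -377.90390569   70.        ] [ 451.59819123 -336.81081071   70.        ] [ 450.88343094 -347.97402325  255.44709205]
```

```bash
python3 -m jog '-.0007 -.0093 .02 0 0 0 1;0 0 .04 0 0 0 1;0 0 .04 0 0 0 1;0 0 .035 0 0 0 1;0 0 .03 0 0 0 1;0 0 .025 0 0 0 1;0 0 .02 0 0 0 1;0 0 0 0 0 0 1;0 0 0 0 0 0 1'; python3 -m jog '0 0 0 0 0 0 -.2;0 0 0 0 0 0 -.2;0 0 0 0 0 0 -.2;0 0 0 0 0 0 -.2;0 0 0 0 0 0 -.2;0 0 0 0 0 0 -.2' 30
```

```text
clock: 26.95
ee_pos: [450.6, -358.6, 45.0]
orientation: [[-1.0, -0.001, -0.004], [-0.001, 1.0, -0.003], [0.004, -0.003, -1.0]]
wrist_force: [0.9, -0.1, 0.2]
grip_width: 1.0
finger_force: 0.0
clock: 27.55
ee_pos: [450.9, -359.3, 46.5]
orientation: [[-1.0, 0.0, -0.002], [0.0, 1.0, -0.005], [0.002, -0.005, -1.0]]
wrist_force: [-1.0, 0.5, 6.2]
grip_width: 0.541
finger_force: 30.1
```

```bash
python3 -m jog '0 0 -.005 0 0 0 -.2;0 0 -.02 0 0 0 -.2;0 0 -.04 0 0 0 -.2;0 0 -.04 0 0 0 -.2;0 0 -.035 0 0 0 -.2;0 0 -.015 0 0 0 -.2;0 0 0 0 0 0 -.2'; python3 -m jog '-.0176 .0407 0 0 0 0 -.2;-.0176 .0407 0 0 0 0 -.2;-.0176 .0407 0 0 0 0 -.2;-.0176 .0407 0 0 0 0 -.2;-.0176 .0407 0 0 0 0 -.2;-.0176 .0407 0 0 0 0 -.2;-.0176 .0407 0 0 0 0 -.2;-.0176 .0407 0 0 0 0 -.2;-.0176 .0407 0 0 0 0 -.2;0 0 0 0 0 0 -.2;0 0 0 0 0 0 -.2;0 0 0 0 0 0 -.2'; python3 -m jog '0 0 .025 0 0 0 -.2;0 0 .035 0 0 0 -.2;0 0 .03 0 0 0 -.2;0 0 .02 0 0 0 -.2;0 0 0 0 0 0 -.2;0 0 0 0 0 0 -.2;0 0 0 0 0 0 -.2'
```

```text
clock: 28.25
ee_pos: [451.7, -359.0, 202.4]
orientation: [[-1.0, 0.0, -0.001], [0.001, 1.0, -0.006], [0.001, -0.006, -1.0]]
wrist_force: [1.7, -0.7, -1.2]
grip_width: 0.545
finger_force: 31.5
clock: 29.45
ee_pos: [608.5, 6.6, 196.9]
orientation: [[-1.0, 0.001, -0.006], [0.001, 1.0, -0.005], [0.006, -0.005, -1.0]]
wrist_force: [-0.8, -0.3, -1.7]
grip_width: 0.545
finger_force: 31.6
clock: 30.15
ee_pos: [609.6, 7.0, 89.5]
orientation: [[-1.0, 0.001, -0.002], [0.001, 1.0, -0.004], [0.002, -0.004, -1.0]]
wrist_force: [1.1, 0.5, -1.3]
grip_width: 0.543
finger_force: 31.6
```

```bash
python3 -m jog '0 0 .015 0 0 0 -.2;0 0 .012 0 0 0 -.2;0 0 .006 0 0 0 -.2;0 0 .005 0 0 0 -.2;0 0 .002 0 0 0 -.2;0 0 0.001 0 0 0 -.2;0 0 0 0 0 0 -.2;0 0 0 0 0 0 -.2'; python3 -m jog '0 0 .0005 0 0 0 -.2;0 0 .0005 0 0 0 -.2;0 0 .0005 0 0 0 -.2;0 0 0 0 0 0 -.2'
```

```text
clock: 30.95
ee_pos: [609.1, 7.4, 47.7]
orientation: [[-1.0, -0.0, -0.003], [-0.0, 1.0, -0.004], [0.003, -0.004, -1.0]]
wrist_force: [-0.5, 0.4, -1.8]
grip_width: 0.543
finger_force: 31.6
clock: 31.35
ee_pos: [609.1, 7.4, 46.5]
orientation: [[-1.0, -0.0, -0.003], [-0.0, 1.0, -0.004], [0.003, -0.004, -1.0]]
wrist_force: [-0.6, 0.2, 4.3]
grip_width: 0.543
finger_force: 32.2
```

```bash
python3 -m jog '0 0 0 0 0 0 0.1;0 0 0 0 0 0 .4;0 0 0 0 0 0 .4;0 0 0 0 0 0 .4;0 0 -.02 0 0 0 .4;0 0 -.04 0 0 0 .4;0 0 -.04 0 0 0 .4;0 0 -.04 0 0 0 .4;0 0 -.04 0 0 0 .4;0 0 -.03 0 0 0 .4;0 0 0 0 0 0 .4;0 0 0 0 0 0 .4'; python3 -m jog '.04 0 0 0 0 0 1;.04 0 0 0 0 0 1;.04 0 -.02 0 0 0 1;.02 0 -.02 0 0 0 1;0 0 0 0 0 0 1;0 0 0 0 0 0 1;0 0 0 0 0 0 1'
python3 - <<'E'
from h import *
c=cal('wrist');a=ctrl.camera('wrist');t=ctrl.camera('top');s=ctrl.camera('side');print(ctrl.get_obs()['ee_pos'].round(1))
cv2.imwrite('pics/top11.png',t[...,::-1]);np.savez('w11.npz',K=c[0],o=c[1],R=c[2])
o=np.zeros((600,800,3),np.uint8)
o[:400,:533]=cv2.resize(a,(533,400));b=cv2.resize(s[110:260,180:380],None,fx=1.33,fy=1.33);o[400:400+b.shape[0],:b.shape[1]]=b[:200];
k=cv2.resize(t[90:290,100:430],None,fx=1.5,fy=1.5);o[400:600,270:770]=k[:200][:, :500] if k.shape[1]>=500 else np.pad(k[:200],((0,0),(0,500-k.shape[1]),(0,0)))
cv2.imwrite('pics/fin.png',o[...,::-1])
E
```

```text
clock: 32.55
ee_pos: [609.7, 7.9, 256.3]
orientation: [[-1.0, 0.0, -0.002], [0.0, 1.0, -0.004], [0.002, -0.004, -1.0]]
wrist_force: [-0.7, -0.6, -0.6]
grip_width: 0.703
finger_force: 0.0
clock: 33.25
ee_pos: [470.3, 7.9, 295.4]
orientation: [[-1.0, 0.0, -0.004], [0.0, 1.0, -0.003], [0.004, -0.003, -1.0]]
wrist_force: [-0.1, -0.1, -0.5]
grip_width: 1.001
finger_force: 0.0
[470.2   8.4 295.5]
```

View pics/fin.png

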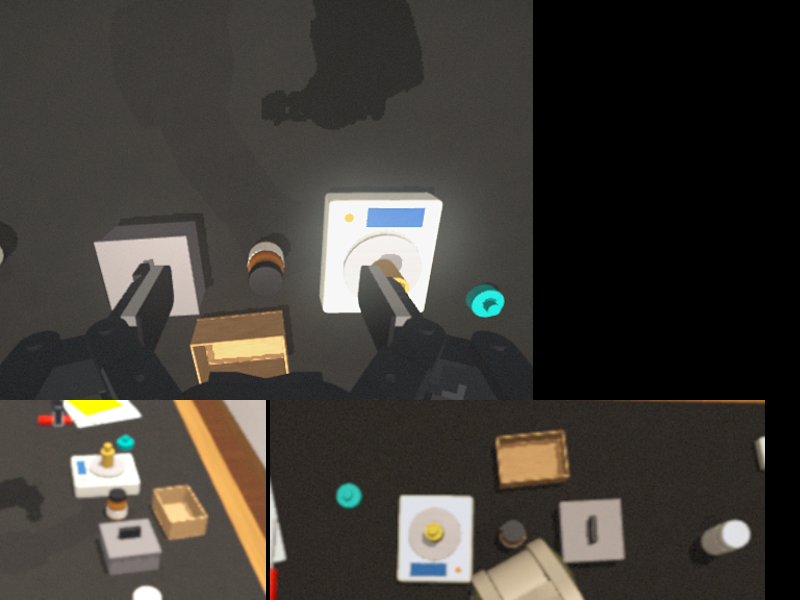

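The closing views show the jar upright between balance and tub (wrist (266,270), top inset (513,533)), the lid flat, the tall weight upright on the pan, and the bystanders in place. One numeric check of the jar, then I hand in.

```bash
python3 - <<'E'
from h import *
z=np.load('w11.npz');c=(z['K'],z['o'],z['R'])
p=ray(c,266*512/533,277*384/400,70);q=ray(cal('top'),262,178.7,70);print(p.round(),q.round())
if all(abs(np.array(v[:2])-[610,7]).max()<10 for v in(p,q)): print(ctrl.job_done())
E
```

```text
[603.   8.  70.] [604.   7.  70.]
the job is handed in; nothing more can be done
None
```

The job is handed in at about 33 s, before any verdict I could see: short weight in the tub, lid flat on the rim, tall weight upright within about 2 mm of the pan's centre, bystanders untouched, and the jar upright midway, though my last rough reading put it 6–7 mm nearer the robot than the line between pan and tub.

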